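Set a scored plate over the snapping edge and clamp it

TASK

Get the white plastic plate on the plywood snapping block ready for its end to be snapped off: with the fingertips, push it square up against the aluminium fence and slide it out over the steel-edged end until its black score line lies right along the edge. Then press the red handle of the toggle clamp all the way down until it locks the plate there. Do not pick anything up, leave the other things on the table where they are, and take the hand away at the end.

Things in the scene. Friction and masses are not known exactly. Their poses are not given: they have to be found in the camera images.
- block: Plywood snapping block screwed to the table, 190 (x) by 330 (y) by 40 mm high. Origin: centre of its underside; z up, +y to its steel-edged working end (upright end face at y = 165 mm, 40 mm above the table), +x to the fence. The aluminium fence stands on top along the far long side: face at x = 73 mm, 14 mm high, full length.
- edge (a point): Point on the top corner of the working end, where the score line must lie: block frame (33, 165, 40) mm; same axes as the block.
- plate: Loose white plastic plate, 80 (x) by 190 (y) by 6 mm thick, about 0.1 kg, lying flat on the block's top short of the fence and slightly askew. Origin: centre of its underside; z up, +y to the end that is to be snapped off (the end nearer the working edge). Its black score line runs across the top, along its x, at y = +50 mm, that is 45 mm from that end.
- score (a point): Middle of the plate's black score line, on its upper face (plate frame (0, 50, 6) mm). With the plate against the fence it stands at x = +33 mm in the block frame.
- tail (a point): Middle of the top corner of the plate's other end, the one to push on (plate frame (0, -95, 6) mm).
- clamp_handle (a joint): Turn of the handle against the clamp's arm, rad: 0 = open as found (handle rising 64 degrees to the near side, arm raised 31 degrees), 1.65 = handle level, locked over centre. It stays where it is left; it goes down with 1 to 10 N at the grip, stiffest just before it locks, then stays locked. The arm comes down with it.
- grip (a point): Top of the red round grip (17 mm thick, from 40 mm nearer the pivot to 40 mm beyond this point), 78 mm from the handle's pivot. Pivot in the block frame, all at y = 115 mm: x = -72, z = 58 mm open; x = -74, z = 77 mm locked. This point: open x = -91, z = 136; locked x = -152, z = 94 mm. It swings down in an arc to the near side.
- foot (a point): Underside of the clamp's round black rubber foot (17 mm across, on a spring in the arm's tip). Locked, it stands on the plate at block x = +34 mm, y = 115 mm and presses it with about 10 N. Open, it hangs about 40 mm above the plate.
- tab_0: White plastic tab snapped off earlier, 80 x 45 x 6 mm, loose on the table left of the block. Leave alone. Origin: centre of its underside.
- tab_1: A second tab like it. Leave alone.
- box_cutter: Yellow snap-blade cutter, 25 x 156 x 14 mm, loose on the table at the right, near the robot. Leave alone. Origin: centre of its underside.
- marker: White and red marker pen, 17 x 135 x 16 mm, loose on the table at the left, near the robot. Leave alone. Origin: centre of its underside.
- load_box: Small orange and white carton, 62 x 88 x 46 mm, loose on the table right of the block. Leave alone. Origin: centre of its underside.
- glue_bottle: Small white glue bottle with a blue label, 33 mm across, 96 mm high, standing right of the block. Leave alone. Origin: centre of its underside.
- clamp_base (a point): Centre of the toggle clamp's steel foot plate (66 by 34 mm, 3 mm thick) on the block's top: block frame (-65, 115, 40) mm. Cheeks and pivots rise 41 mm above the block's top here. The arm points to +x over the plate's path, the handle to -x. When locked the clamp's top is some 55 mm above the block.
Things that resemble listed ones, but are neither listed nor needed, are in the scene too. Of the things like the plate, leave any that is purple; of the rest the larger one is meant.

How it is judged:
By the outcome, as a careful person would: the job done as asked, in the order asked, and still so for the second after the job is handed in, with the robot touching nothing.
It also fails if it takes over 58 s, if anything falls off the work surface, if the arm or the gripper's body presses on something with over 40 N, if the wrist force passes 120 N, or if a joint passes its speed limit or range.

ROBOT

A 6-joint arm with a two-finger parallel gripper is mounted at the origin on a cart in front of the work surface, level with it; the furniture and walls round the work are solid. World frame = base frame: x ahead of the robot, y to its left, z up, the work surface at z = 0. Lengths are in m, angles in rad, forces in N, time in s.
With the tool pointing down it reaches from about 0.375 to 0.975 m from the base axis. Payload 3.8 kg.
Tool frame: the origin (TCP) lies on the mounting face of the last link; the fingertips stand 173 mm ahead of it and the grasp point (between the pads) lies 155 mm ahead of it; z points along the fingers, y is the line along which they close (so a half turn about z gives the same grasp; the last joint's range is limited). The gripper opens to 85 mm and grips with 20 to 120 N. Pads are 22 mm wide; open, the fingers measure 114 mm over their backs; the gripper's body (76 mm by 85 mm) begins 54 mm behind the grasp point. The pads swing forward as they close: fully open they stand 13 mm farther back than shut.
Start: joints at [-1.344, 0.264, 1.604, -0, 1.274, -0.037], TCP at [0.176, -0.652, 0.405] pointing down, gripper open.
Joint ranges: [-2.63, 2.63], [-0.94, 2.18], [0.31, 2.57], [-1.31, 4.45], [0, 2.66], [-2.55, 2.55]. Speed limits (rad/s): [2.57, 2.57, 3.14, 3.14, 3.14, 3.14].

INTERFACE

Orientations are given as a rotation vector (axis times angle).
In Python, from workcell import bot gives the robot as it stands.
- The arm moves only by the tool drive_tool, never from a script. Its argument "increments" is a list of rows, each an object with "delta_pos": the shift along the tool's x, y, z in mm, a list of three; "turn": the turn about the tool's z in rad; "jaw": the opening, from -1 (shut) to 1 (fully open). A call has 1 to 8 rows; each row shifts and turns the commanded pose from where the row before left it, along the tool's axes as they then stand; what a row does not reach is not made up. A row lasts 1/12 s, in which the tool goes at most 41.7 mm and 7.16 degrees, less where a joint would pass 70% of its speed; a pose out of reach is approached as far as the arm can. A call is refused whole if a number of a shift passes 41.7 or a number of a turn 0.125, either way. A call with a gripper value outside its range is refused whole. The fingers move at their own pace and stop on an object; "grip_force" is the grip in N (left out, the last holds). Time passes only in rows, so rows that do not move let the fingers close. It gives the time, the measured TCP pose, the force, the opening and the grip force at its end, in the units of the state.
- bot.read_state(): the state, without advancing time (a new reading comes with each control period).
- bot.read_camera(name): name is "scene" or "top"; returns a dict with "pixels" (400x640x3 uint8, red, green, blue), "fovy" (degrees; the focal length in pixels is half the picture's height over the tangent of half this angle, whatever the lens; pixels are square), "cx", "cy" (the principal point, pixels), "k1" (the pictures are not rectified: a ray, as slopes to the right and down, at radius r is drawn at 1 + k1 r^2 times it, then the intrinsics apply), "camera_from_world" (4x4, takes a point from world to camera coordinates). Camera axes: x right, y down, z forward; pixel columns grow to the right and rows downward; lengths in m; the calibration is good to about 2 mm. A picture is of the moment at which its call begins. There is no depth.
- bot.finish_job(): hands the job in; it is judged then, once.
The state is a dict: "time": time; "q": joint angles; "joint_vel": joint speeds; "joint_torque": joint torques, N m; "tool_pos": TCP position; "tcp_rot": TCP orientation; "wrist_force": force on the tool from outside, world axes, zero at the start; "torque": the same for the moment, N m; "width": opening from 0.0 (shut) to 1.0 (fully open); "grip_force": force on a finger pad.
Only numpy, scipy, OpenCV 4.12 (cv2) and the standard library are available. Lean on these libraries where they do the work, as an engineer would, in place of code of your own. Each camera call takes 0.05 s, during which the arm holds its last target. There are 200 camera calls.

## Working session

There is one attempt and no reset: what is moved stays moved. The work goes in short steps, Python scripts to look and compute and a tool call to move; the robot and the scene stay as the last step left them, time stands still between calls to the robot, and variables do not carry over. Pictures are saved under pics/ and viewed, at most 10 in all, crops included, and the job is handed in when it is done.

Besides the shell and the picture viewer there is one more tool, called after "Call:" by a JSON object that holds its "method" and its "body", one argument or row to a line. drive_tool: Moves the arm, as the interface text tells. Its arguments: {"type":"object","properties":{"increments":{"type":"array"},"grip_force":{"type":"number"}},"required":["increments"]}

```bash
mkdir -p pics; ls; cat > h.py <<'E'
import numpy as np, cv2
from workcell import bot
from scipy.spatial.transform import Rotation as R
def cam(n):
    c=bot.read_camera(n); c['f']=200/np.tan(np.radians(c['fovy'])/2); c['T']=np.array(c['camera_from_world']); c['px']=np.ascontiguousarray(c['pixels']); return c
def save(c,name,box=None,s=1):
    im=c['px'][:,:,::-1]
    if box: im=im[box[1]:box[3],box[0]:box[2]]
    cv2.imwrite('pics/'+name,cv2.resize(im,None,fx=s,fy=s,interpolation=cv2.INTER_CUBIC))
def proj(c,p):
    q=np.atleast_2d(p)@c['T'][:3,:3].T+c['T'][:3,3]; s=q[:,:2]/q[:,2:]; r2=(s**2).sum(1,keepdims=True)
    return s*(1+c['k1']*r2)*c['f']+[c['cx'],c['cy']]
def ray(c,uv):
    d=(np.atleast_2d(np.array(uv,float))-[c['cx'],c['cy']])/c['f']; s=d.copy()
    for _ in range(20): s=d/(1+c['k1']*(s**2).sum(1,keepdims=True))
    Rm,t=c['T'][:3,:3],c['T'][:3,3]
    return -Rm.T@t, np.c_[s,np.ones(len(s))]@Rm
def onz(c,uv,z):
    o,d=ray(c,uv); return o+d*((z-o[2])/d[:,2])[:,None]
E
python3 - <<'E'
from h import *
for n in('scene','top'):
    c=cam(n); save(c,n+'0.png'); print(n,c['f'],c['cx'],c['cy'],c['k1'],ray(c,[[320,200]]))
s=bot.read_state(); print(s)
E
```

```text
pics
scene 419.7739002580985 332.36691946443176 201.16533440663875 0.022039384341938726 (array([0.15780969, 0.74052541, 0.86651934]), array([[ 0.3549586 , -0.63611147, -0.68574209]]))
top 471.46792813425327 315.0081289061376 198.57059603365968 -0.1033990000270808 (array([0.43021399, 0.03084817, 1.51458908]), array([[ 0.04533881, -0.03310073, -0.99848387]]))
{'time': 0.1, 'q': array([-1.34393149e+00,  2.64676139e-01,  1.60525362e+00, -1.76177845e-05,
        1.27368052e+00, -3.68988187e-02]), 'joint_vel': array([-0.00074397, -0.00269102, -0.0012236 ,  0.00022289,  0.00028731,
       -0.00065063]), 'joint_torque': array([ 4.65795783e-04, -5.16707790e+01, -3.68590200e+01, -8.40400526e-05,
        6.26142617e-03,  1.41570595e-05]), 'tool_pos': array([ 0.17590939, -0.65135342,  0.40347855]), 'tcp_rot': array([-3.11232106e+00, -4.12863133e-01,  3.26701284e-04]), 'wrist_force': array([ 0.09496089, -1.239125  , -0.74074613]), 'torque': array([ 0.02473861, -0.02547298, -0.00498946]), 'grip_force': 0.0, 'width': 0.9983743740297731}
```

View pics/scene0.png

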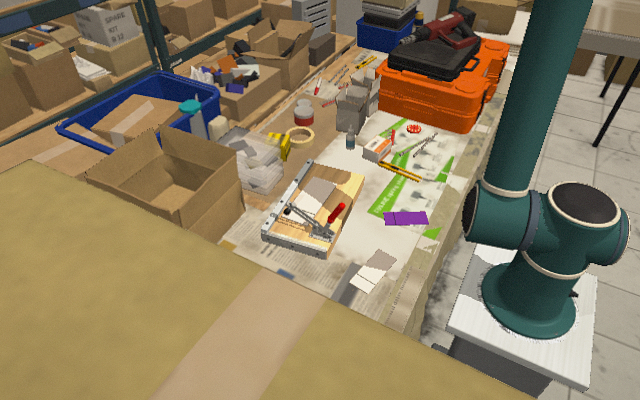

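View pics/top0.png

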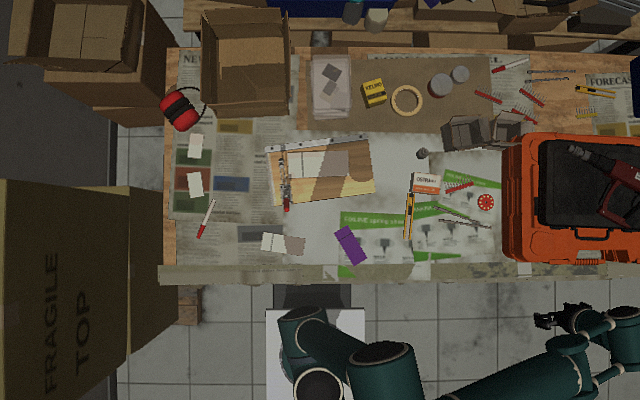

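The top view shows the block around (320,170), with the fence on its far side and the clamp at (285,175). Things that could be taken for the plate:
- White plate on the block at (318,163).
- Smaller white/grey plate on the table at (283,242).
- Purple plate at (350,245), excluded by colour.
- Tabs at (195,145) and (195,185).

I choose the one on the block and check it in a crop.

```bash
python3 - <<'E'
from h import *
c=cam('top'); d=cam('scene')
a=cv2.resize(c['px'][125:265,250:390],None,fx=4,fy=4,interpolation=cv2.INTER_CUBIC)
cv2.imwrite('pics/crop1.png',a[:,:,::-1])
b=cv2.resize(d['px'][150:270,250:380],None,fx=5,fy=5,interpolation=cv2.INTER_CUBIC)
cv2.imwrite('pics/crop2.png',b[:,:,::-1])
E
```

```text
(no output)
```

View pics/crop1.png

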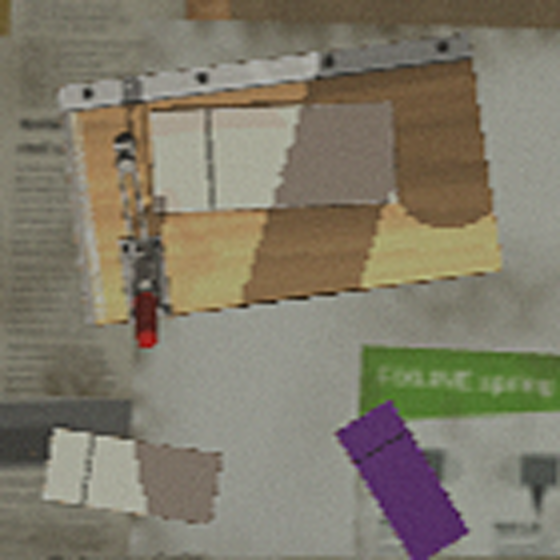

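View pics/crop2.png

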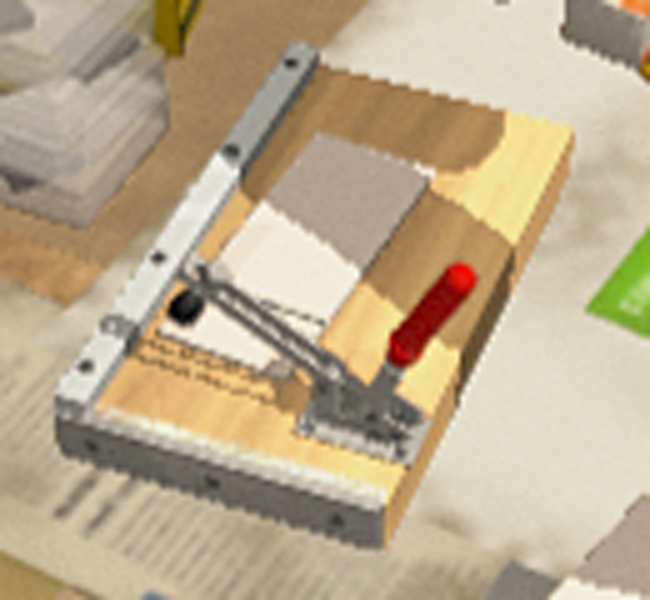

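The chosen plate on the block spans about (287–349, 151–178) px in the top view, with its score at column ~302. It is larger than the one on the table at (283,242), and it is not purple. The block corners are readable in both crops, so I measure both now.

```bash
cat > m.py <<'E'
from h import *
def edgeline(c,p,q,z,half=4,n=40,lo=.12,hi=.88):
    """subpixel strongest gradient along normals of pixel segment p-q; returns Nx3 world pts on plane z"""
    g=cv2.GaussianBlur(c['px'],(0,0),.8).astype(np.float32); p,q=np.array(p,float),np.array(q,float)
    t=(q-p)/np.linalg.norm(q-p); nrm=np.array([-t[1],t[0]]); s=np.arange(-half,half+.01,.2)
    P=p+(q-p)*np.linspace(lo,hi,n)[:,None]
    G=P[:,None]+s[None,:,None]*nrm
    v=cv2.remap(g,G[...,0].astype(np.float32),G[...,1].astype(np.float32),cv2.INTER_LINEAR)
    e=np.linalg.norm(np.gradient(v,axis=1),axis=2); k=e.argmax(1)
    u=P+s[k][:,None]*nrm
    # robust line
    off=s[k]; x=np.linspace(0,1,n); ok=np.ones(n,bool)
    for _ in range(5):
        f=np.polyfit(x[ok],off[ok],1); r=abs(off-np.polyval(f,x)); ok=r<max(.4,2*np.median(r))
    uv=P+np.polyval(f,x)[:,None]*nrm
    return onz(c,uv,z)[:, :2], ok.mean()
def line(pts):
    m=pts.mean(0); d=np.linalg.svd(pts-m)[2][0]; return m,d
def cross(a,b):
    s=np.linalg.solve(np.c_[a[1],-b[1]],b[0]-a[0]); return a[0]+s[0]*a[1]
E
cat > a.py <<'E'
from m import *
c=cam('top'); d=cam('scene')
T=lambda x,y:(x/4+250-.375,y/4+125-.375); S=lambda x,y:(x/5+250-.4,y/5+150-.4)
def rep(nm,c,p,q,z):
    w,f=edgeline(c,p,q,z); m,dd=line(w); a=np.degrees(np.arctan2(dd[1],dd[0]))
    print(nm,m.round(4),'dir deg',round(a%180,2),'inl',round(f,2)); return m,dd
for nm,K,c,L in(('top',T,c,dict(near=((97,324),(500,268),.04),right=((472,60),(500,268),.04),left=((70,110),(97,324),.04),ffar=((60,85),(470,36),.054),fface=((66,110),(472,60),.054),
    pl=((150,112),(158,212),.046),pr=((394,103),(395,203),.046),pn=((158,212),(395,203),.046),pf=((150,112),(394,103),.046))),
  ('scn',S,d,dict(left=((60,425),(385,515),.04),near=((387,515),(575,140),.04),right=((320,68),(575,128),.04),ffar=((57,402),(298,45),.054),
    pr=((318,133),(435,178),.046),pn=((325,345),(435,178),.046),pf=((195,260),(318,133),.046)))):
    r={k:rep(nm+' '+k,c,K(*p),K(*q),z) for k,(p,q,z) in L.items()}
    for a,b in(('near','right'),('near','left'),('ffar','right'),('ffar','left'),('pl','pn'),('pl','pf'),('pr','pn'),('pr','pf')):
        if a in r and b in r: print('  ',a,b,cross(r[a],r[b]).round(4))
E
python3 a.py
```

```text
top near [ 0.4992 -0.0318] dir deg 98.4 inl 0.8
top right [ 0.6052 -0.1805] dir deg 7.8 inl 0.8
top left [0.5647 0.1326] dir deg 2.7 inl 0.72
top ffar [ 0.6862 -0.0058] dir deg 97.69 inl 0.6
top fface [ 0.6679 -0.0087] dir deg 97.44 inl 0.68
top pl [0.6064 0.0835] dir deg 7.3 inl 0.7
top pr [ 0.6132 -0.1064] dir deg 3.07 inl 0.9
top pn [ 0.5712 -0.0144] dir deg 92.61 inl 0.8
top pf [ 0.6498 -0.0113] dir deg 92.69 inl 0.85
   near right [ 0.5229 -0.1917]
   near left [0.4756 0.1284]
   ffar right [ 0.7079 -0.1664]
   ffar left [0.6668 0.1374]
   pl pn [0.5669 0.0784]
   pl pf [0.6451 0.0884]
   pr pn [ 0.5755 -0.1085]
   pr pf [ 0.6541 -0.1042]
scn left [0.5659 0.1466] dir deg 7.54 inl 0.75
scn near [ 0.4894 -0.0098] dir deg 100.09 inl 0.85
scn right [ 0.6025 -0.1793] dir deg 7.05 inl 0.88
scn ffar [0.6724 0.0125] dir deg 96.7 inl 1.0
scn pr [ 0.6121 -0.1069] dir deg 4.51 inl 0.9
scn pn [ 0.5704 -0.0235] dir deg 92.85 inl 0.95
scn pf [ 0.6503 -0.0336] dir deg 92.97 inl 0.75
   near right [ 0.5214 -0.1893]
   near left [0.464  0.1331]
   ffar right [ 0.6936 -0.168 ]
   ffar left [0.6553 0.1584]
   pr pn [ 0.5747 -0.1098]
   pr pf [ 0.654  -0.1036]
```

```bash
cat > g.py <<'E'
import sys
from h import *
C=np.array([.5857,-.0930]); A=np.radians(7.55); L=173.
ex=np.array([np.cos(A),np.sin(A)]); ey=np.array([-ex[1],ex[0]])
def b2w(x,y): return ex*(C[0]+x/1e3)+ey*(C[1]+y/1e3)
def go(x,y,z,open_=False):
    """block-frame mm target of finger tip -> tool-axis delta mm, turn rad"""
    s=bot.read_state(); Rm=R.from_rotvec(s['tcp_rot']).as_matrix(); p=s['tool_pos']; l=.160 if open_ else .173
    tip=p+Rm[:,2]*l; w=b2w(x,y); d=np.r_[w,z/1e3]-tip
    yaw=np.arctan2(Rm[1,1],Rm[0,1]); want=A+np.pi/2; t=(want-yaw+np.pi/2)%np.pi-np.pi/2
    print('t',round(s['time'],2),'tip block',np.round([(tip[:2]@ex-C[0])*1e3,(tip[:2]@ey-C[1])*1e3,tip[2]*1e3],1),'F',s['wrist_force'].round(1),'w',round(s['width'],2))
    print('delta tool mm',(Rm.T@d*1e3).round(1),'turn about tool z',round(-t,3),'tilt',Rm[:,2].round(3),'x',Rm[:,0].round(3),'y',Rm[:,1].round(3))
if __name__=='__main__': go(*map(float,sys.argv[1:4]),len(sys.argv)>4)
E
python3 g.py -60 0 230 o
python3 -c "
from g import *
for p in [(0,0),(-95,165),(95,-165),(18,2)]: print(p,b2w(*p))"
```

```text
t 0.3 tip block [-496.9 -575.9  244.2] F [ 0.2  0.  -0.4] w 1.0
delta tool mm [ 508.9 -513.3   14.6] turn about tool z 0.132 tilt [-0.     0.001 -1.   ] x [0.965 0.261 0.   ] y [ 0.261 -0.965 -0.001]
(0, 0) [ 0.59284171 -0.01523784]
(-95, 165) [0.47698574 0.13584953]
(95, -165) [ 0.70869769 -0.1663252 ]
(18, 2) [ 0.61042288 -0.01089013]
```

Call:
{"method": "drive_tool", "body": {
  "increments": [
    {"delta_pos": [8,-40,0],"turn": 0,"jaw": 1},
    {"delta_pos": [8,-40,0],"turn": 0,"jaw": 1},
    {"delta_pos": [12,-38,0],"turn": 0,"jaw": 1},
    {"delta_pos": [20,-34,0],"turn": 0,"jaw": 1},
    {"delta_pos": [28,-28,0],"turn": 0,"jaw": 1},
    {"delta_pos": [28,-28,0],"turn": 0,"jaw": 1},
    {"delta_pos": [28,-28,0],"turn": 0,"jaw": 1},
    {"delta_pos": [28,-28,0],"turn": 0,"jaw": 1}
  ]
}}

```text
time: 0.97
tool_pos: [0.2618, -0.3533, 0.4049]
tcp_rot: [3.114, 0.411, 0.001]
wrist_force: [1.2, -0.1, 0.3]
width: 1.001
grip_force: 0.0
```

Call:
{"method": "drive_tool", "body": {
  "increments": [
    {"delta_pos": [30,-26,0],"turn": 0,"jaw": 1},
    {"delta_pos": [30,-26,0],"turn": 0,"jaw": 1},
    {"delta_pos": [30,-26,0],"turn": 0,"jaw": 1},
    {"delta_pos": [30,-26,0],"turn": 0,"jaw": 1},
    {"delta_pos": [30,-26,0],"turn": 0,"jaw": 1},
    {"delta_pos": [30,-26,0],"turn": 0.066,"jaw": 1},
    {"delta_pos": [30,-26,0],"turn": 0.066,"jaw": 1},
    {"delta_pos": [0,0,0],"turn": 0,"jaw": 1}
  ]
}}

```text
time: 1.63
tool_pos: [0.4218, -0.1213, 0.4052]
tcp_rot: [-3.132, -0.213, -0.005]
wrist_force: [-0.9, -0.9, 0.6]
width: 1.001
grip_force: 0.0
```

```bash
python3 g.py -58 0 90 o
```

```text
t 1.63 tip block [-183.   -82.3  245.2] F [-0.9 -0.9  0.6] w 1.0
delta tool mm [124.7 -81.5 155.8] turn about tool z 0.004 tilt [ 0.003  0.003 -1.   ] x [0.991 0.135 0.003] y [ 0.135 -0.991 -0.002]
```

Call:
{"method": "drive_tool", "body": {
  "increments": [
    {"delta_pos": [31,-20,0],"turn": 0.004,"jaw": 1},
    {"delta_pos": [31,-20,0],"turn": 0,"jaw": 1},
    {"delta_pos": [31,-20,15],"turn": 0,"jaw": 1},
    {"delta_pos": [31,-21,21],"turn": 0,"jaw": 1},
    {"delta_pos": [0,0,40],"turn": 0,"jaw": 1},
    {"delta_pos": [0,0,40],"turn": 0,"jaw": 1},
    {"delta_pos": [0,0,40],"turn": 0,"jaw": 1},
    {"delta_pos": [0,0,0],"turn": 0,"jaw": 1}
  ]
}}

```text
time: 2.3
tool_pos: [0.5261, -0.0302, 0.2408]
tcp_rot: [-3.132, -0.202, 0.025]
wrist_force: [-1.8, -0.1, -1.2]
width: 1.0
grip_force: 0.0
```

```bash
python3 - <<'E'
from g import *
go(-58,0,43,True)
c=cam('top'); d=cam('scene')
a=cv2.resize(c['px'][125:265,250:390],None,fx=4,fy=4,interpolation=cv2.INTER_CUBIC)
b=cv2.resize(d['px'][120:270,250:400],None,fx=4,fy=4,interpolation=cv2.INTER_CUBIC)
h=np.hstack([a[:,:400],b[:560,:400]]); cv2.imwrite('pics/p3.png',h[:,:,::-1])
print(proj(c,[[*b2w(-58,-50),.09]]),proj(d,[[*b2w(-58,-50),.09]]))
E
```

```text
t 2.3 tip block [-70.6  -5.5  80.9] F [-1.8 -0.1 -1.2] w 1.0
delta tool mm [13.2 -5.4 37.7] turn about tool z -0.003 tilt [-0.016  0.002 -1.   ] x [ 0.992  0.128 -0.016] y [ 0.128 -0.992 -0.004]
[[338.36554678 184.44296433]] [[341.4362884  182.42745417]]
```

View pics/p3.png

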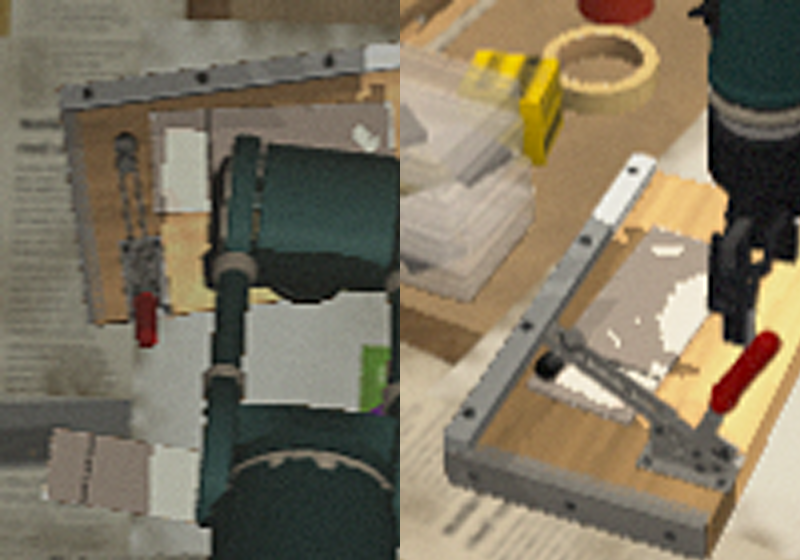

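The crop shows the open fingers hanging over the near strip of the block, right of the clamp handle and clear of the plate (top ~ (312,185)). I continue down.

Call:
{"method": "drive_tool", "body": {
  "increments": [
    {"delta_pos": [0,0,0],"turn": 0,"jaw": 1},
    {"delta_pos": [0,0,15],"turn": 0,"jaw": 1},
    {"delta_pos": [0,0,15],"turn": 0,"jaw": 1},
    {"delta_pos": [0,0,5],"turn": 0,"jaw": 1},
    {"delta_pos": [0,0,0],"turn": 0,"jaw": 1},
    {"delta_pos": [0,0,0],"turn": 0,"jaw": 1},
    {"delta_pos": [0,0,0],"turn": 0,"jaw": 1},
    {"delta_pos": [0,0,0],"turn": 0,"jaw": 1}
  ]
}}

```text
time: 3.07
tool_pos: [0.5316, -0.0307, 0.2159]
tcp_rot: [3.135, 0.201, 0.004]
wrist_force: [-0.5, -0.1, 0.4]
width: 1.003
grip_force: 0.0
```

```bash
python3 g.py -58 0 43 o
```

```text
t 3.07 tip block [-62.3  -7.4  55.9] F [-0.5 -0.1  0.4] w 1.0
delta tool mm [ 4.3 -7.4 12.9] turn about tool z -0.004 tilt [ 0.003 -0.    -1.   ] x [0.992 0.127 0.003] y [ 0.127 -0.992  0.001]
```

Call:
{"method": "drive_tool", "body": {
  "increments": [
    {"delta_pos": [0,-7,6],"turn": -0.004,"jaw": 1},
    {"delta_pos": [0,0,6],"turn": 0,"jaw": 1},
    {"delta_pos": [5,0,0],"turn": 0,"jaw": 1},
    {"delta_pos": [5,0,0],"turn": 0,"jaw": 1},
    {"delta_pos": [5,0,0],"turn": 0,"jaw": 1},
    {"delta_pos": [0,0,0],"turn": 0,"jaw": 1}
  ]
}}

```text
time: 3.57
tool_pos: [0.5462, -0.0216, 0.2026]
tcp_rot: [3.135, 0.207, 0.003]
wrist_force: [0.1, -0.6, 0.2]
width: 1.003
grip_force: 0.0
```

```bash
python3 g.py -22 0 43 o
```

```text
t 3.57 tip block [-46.8  -0.2  42.6] F [ 0.1 -0.6  0.2] w 1.0
delta tool mm [24.8 -0.2 -0.4] turn about tool z 0.0 tilt [ 0.002 -0.    -1.   ] x [0.991 0.132 0.002] y [ 0.132 -0.991  0.   ]
```

Now push slowly toward the fence.

Call:
{"method": "drive_tool", "body": {
  "increments": [
    {"delta_pos": [3,0,0],"turn": 0,"jaw": 1},
    {"delta_pos": [3,0,0],"turn": 0,"jaw": 1},
    {"delta_pos": [3,0,0],"turn": 0,"jaw": 1},
    {"delta_pos": [3,0,0],"turn": 0,"jaw": 1},
    {"delta_pos": [3,0,0],"turn": 0,"jaw": 1},
    {"delta_pos": [3,0,0],"turn": 0,"jaw": 1},
    {"delta_pos": [3,0,0],"turn": 0,"jaw": 1},
    {"delta_pos": [0,0,0],"turn": 0,"jaw": 1}
  ]
}}

```text
time: 4.23
tool_pos: [0.5662, -0.0189, 0.2025]
tcp_rot: [3.135, 0.207, 0.001]
wrist_force: [-0.1, 0.1, 0.2]
width: 1.002
grip_force: 0.0
```

Call:
{"method": "drive_tool", "body": {
  "increments": [
    {"delta_pos": [2,0,0],"turn": 0,"jaw": 1},
    {"delta_pos": [2,0,0],"turn": 0,"jaw": 1},
    {"delta_pos": [0,0,0],"turn": 0,"jaw": 1}
  ]
}}

```text
time: 4.48
tool_pos: [0.5699, -0.0184, 0.2023]
tcp_rot: [-3.135, -0.207, -0.001]
wrist_force: [0.1, -0.2, -1.1]
width: 0.999
grip_force: 0.0
```

```bash
python3 g.py -18 0 43 o
```

```text
t 4.48 tip block [-23.1  -0.1  42.3] F [ 0.1 -0.2 -1.1] w 1.0
delta tool mm [ 5.1 -0.1 -0.7] turn about tool z 0.0 tilt [ 0.  0. -1.] x [0.991 0.131 0.   ] y [ 0.131 -0.991  0.   ]
```

Call:
{"method": "drive_tool", "body": {
  "increments": [
    {"delta_pos": [1.5,0,0],"turn": 0,"jaw": 1},
    {"delta_pos": [1.5,0,0],"turn": 0,"jaw": 1},
    {"delta_pos": [1,0,0],"turn": 0,"jaw": 1},
    {"delta_pos": [1,0,0],"turn": 0,"jaw": 1},
    {"delta_pos": [0,0,0],"turn": 0,"jaw": 1}
  ]
}}

```text
time: 4.9
tool_pos: [0.5747, -0.0177, 0.2023]
tcp_rot: [3.135, 0.207, 0.001]
wrist_force: [0.1, -0.2, 0.4]
width: 0.998
grip_force: 0.0
```

```bash
python3 - <<'E'
from g import *
go(-18,0,43,True)
c=cam('top'); d=cam('scene')
a=cv2.resize(c['px'][125:265,250:390],None,fx=4,fy=4,interpolation=cv2.INTER_CUBIC)
b=cv2.resize(d['px'][120:270,250:400],None,fx=4,fy=4,interpolation=cv2.INTER_CUBIC)
h=np.hstack([a[:,:300],b[:560,:500]]); cv2.imwrite('pics/p4.png',h[:,:,::-1])
E
```

```text
t 4.9 tip block [-18.2  -0.1  42.3] F [ 0.1 -0.2  0.4] w 1.0
delta tool mm [ 0.2 -0.1 -0.7] turn about tool z 0.0 tilt [ 0.  0. -1.] x [0.991 0.131 0.   ] y [ 0.131 -0.991  0.   ]
```

View pics/p4.png

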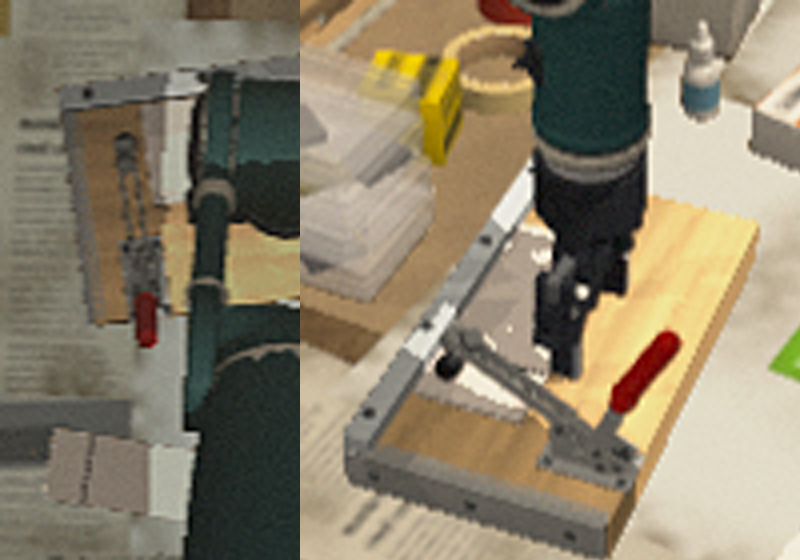

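The picture shows the plate turned nearly parallel and almost at the fence, with both fingers on its near edge (scene px ~ (390,215)). There is no contact force yet, so I press on gently.

Call:
{"method": "drive_tool", "body": {
  "increments": [
    {"delta_pos": [1,0,0],"turn": 0,"jaw": 1},
    {"delta_pos": [1,0,0],"turn": 0,"jaw": 1},
    {"delta_pos": [0,0,0],"turn": 0,"jaw": 1}
  ]
}}

```text
time: 5.25
tool_pos: [0.5765, -0.0175, 0.2023]
tcp_rot: [-3.135, -0.207, 0.0]
wrist_force: [0.0, 1.0, 0.6]
width: 0.999
grip_force: 0.3
```

Call:
{"method": "drive_tool", "body": {
  "increments": [
    {"delta_pos": [1,0,0],"turn": 0,"jaw": 1},
    {"delta_pos": [1,0,0],"turn": 0,"jaw": 1},
    {"delta_pos": [0,0,0],"turn": 0,"jaw": 1}
  ]
}}

```text
time: 5.5
tool_pos: [0.5774, -0.0173, 0.202]
tcp_rot: [-3.135, -0.207, 0.006]
wrist_force: [-5.9, -0.4, 4.9]
width: 1.0
grip_force: 3.1
```

Call:
{"method": "drive_tool", "body": {
  "increments": [
    {"delta_pos": [-8,0,0],"turn": 0,"jaw": 1},
    {"delta_pos": [-12,0,-20],"turn": 0,"jaw": 1},
    {"delta_pos": [0,0,-40],"turn": 0,"jaw": -1},
    {"delta_pos": [0,35,0],"turn": 0,"jaw": -1},
    {"delta_pos": [20,35,0],"turn": 0,"jaw": -1},
    {"delta_pos": [25,33,0],"turn": 0,"jaw": -1},
    {"delta_pos": [22,25,0],"turn": 0,"jaw": -1},
    {"delta_pos": [0,0,0],"turn": 0,"jaw": -1}
  ]
}}

```text
time: 6.17
tool_pos: [0.6458, -0.1423, 0.2634]
tcp_rot: [3.132, 0.202, 0.011]
wrist_force: [0.9, 0.3, 1.0]
width: 0.141
grip_force: 0.0
```

Call:
{"method": "drive_tool", "body": {
  "increments": [
    {"delta_pos": [0,0,0],"turn": 0,"jaw": -1},
    {"delta_pos": [0,0,0],"turn": 0,"jaw": -1},
    {"delta_pos": [0,0,0],"turn": 0,"jaw": -1}
  ]
}}

```text
time: 6.42
tool_pos: [0.6409, -0.1371, 0.2618]
tcp_rot: [-3.134, -0.208, 0.002]
wrist_force: [0.5, -0.9, -0.1]
width: -0.0
grip_force: 0.0
```

```bash
python3 g.py 34 -125 43; cat > b.py <<'E'
import sys
from g import *
from m import *
def rel(c,p,q,y0,z):
    w,f=edgeline(c,p,q,z,half=3); m=w.mean(0); return w@ex-C[0],w@ey-C[1],f
def seg(c,a,b,z): # block-frame mm endpoints -> px
    return proj(c,[[*b2w(*a),z]])[0],proj(c,[[*b2w(*b),z]])[0]
def meas(c,nm,a,b,z,half=3.,lo=.1,hi=.9):
    p,q=seg(c,a,b,z); w,f=edgeline(c,p,q,z,half=half,lo=lo,hi=hi); bx=(w@ex-C[0])*1e3; by=(w@ey-C[1])*1e3
    m,d=line(w); ang=np.degrees(np.arctan2(d[1],d[0]))-7.55
    print(nm,'block x %.1f y %.1f'%(bx.mean(),by.mean()),'ang',round((ang+45)%90-45,2),'inl',round(f,2))
E
python3 - <<'E'
from b import *
for n in('top','scene'):
    c=cam(n); print(n)
    save(c,n+'5.png')
    meas(c,'tail',(-5,-93),(70,-93),.046); meas(c,'block right',(-90,-165),(70,-165),.04); meas(c,'near edge',(-7,-85),(-7,60),.046)
    meas(c,'score',(-5,52),(70,52),.046); meas(c,'work edge',(-90,165),(70,165),.04)
E
```

```text
t 6.42 tip block [  31.4 -127.    88.8] F [ 0.5 -0.9 -0.1] w -0.0
delta tool mm [ 2.6 -2.  45.8] turn about tool z 0.001 tilt [-0.001  0.001 -1.   ] x [ 0.991  0.132 -0.001] y [ 0.132 -0.991 -0.001]
top
tail block x 32.4 y -86.5 ang 8.48 inl 0.7
block right block x -10.2 y -165.9 ang -2.18 inl 0.6
near edge block x -5.2 y -12.4 ang -0.37 inl 0.85
score block x 32.4 y 51.9 ang 0.19 inl 0.78
work edge block x -10.2 y 159.2 ang -3.91 inl 0.88
scene
tail block x 31.3 y -88.7 ang 2.31 inl 0.85
block right block x -11.2 y -163.7 ang -0.61 inl 0.75
near edge block x -6.3 y -10.4 ang 0.0 inl 0.98
score block x 32.2 y 52.5 ang 0.64 inl 1.0
work edge block x -10.9 y 164.3 ang -0.33 inl 0.8
```

The plate is square against the fence, with the score at block y≈52 mm and the edge at 165, so it must slide about 113 mm. I descend behind the tail.

Call:
{"method": "drive_tool", "body": {
  "increments": [
    {"delta_pos": [3,0,20],"turn": 0,"jaw": -1},
    {"delta_pos": [0,0,20],"turn": 0,"jaw": -1},
    {"delta_pos": [0,0,5],"turn": 0,"jaw": -1},
    {"delta_pos": [0,0,0],"turn": 0,"jaw": -1},
    {"delta_pos": [0,-8,0],"turn": 0,"jaw": -1},
    {"delta_pos": [0,-8,0],"turn": 0,"jaw": -1},
    {"delta_pos": [0,0,0],"turn": 0,"jaw": -1}
  ]
}}

```text
time: 7.1
tool_pos: [0.643, -0.1201, 0.2187]
tcp_rot: [-3.134, -0.208, -0.003]
wrist_force: [-1.1, -1.1, 0.1]
width: 0.002
grip_force: 0.0
```

```bash
python3 g.py 33 -10 43
```

```text
t 7.1 tip block [  36.3 -110.5   45.7] F [-1.1 -1.1  0.1] w 0.0
delta tool mm [  -3.2 -100.5    2.7] turn about tool z 0.001 tilt [ 0.002  0.    -1.   ] x [0.991 0.132 0.002] y [ 0.132 -0.991 -0.   ]
```

Call:
{"method": "drive_tool", "body": {
  "increments": [
    {"delta_pos": [-3,3,3],"turn": 0,"jaw": -1},
    {"delta_pos": [0,0,0],"turn": 0,"jaw": -1},
    {"delta_pos": [0,0,0],"turn": 0,"jaw": -1}
  ]
}}

```text
time: 7.35
tool_pos: [0.64, -0.1253, 0.2145]
tcp_rot: [3.135, 0.207, 0.0]
wrist_force: [-0.8, -0.1, 0.6]
width: 0.001
grip_force: 0.0
```

```bash
python3 g.py 33 -10 43
```

```text
t 7.35 tip block [  32.3 -115.3   41.5] F [-0.8 -0.1  0.6] w 0.0
delta tool mm [   0.7 -105.3   -1.5] turn about tool z -0.0 tilt [ 0. -0. -1.] x [0.991 0.131 0.   ] y [ 0.131 -0.991  0.   ]
```

Call:
{"method": "drive_tool", "body": {
  "increments": [
    {"delta_pos": [0,-5,-1],"turn": 0,"jaw": -1},
    {"delta_pos": [0,-6,0],"turn": 0,"jaw": -1},
    {"delta_pos": [0,-8,0],"turn": 0,"jaw": -1},
    {"delta_pos": [0,-8,0],"turn": 0,"jaw": -1},
    {"delta_pos": [0,-8,0],"turn": 0,"jaw": -1},
    {"delta_pos": [0,-8,0],"turn": 0,"jaw": -1},
    {"delta_pos": [0,-8,0],"turn": 0,"jaw": -1},
    {"delta_pos": [0,-8,0],"turn": 0,"jaw": -1}
  ]
}}

```text
time: 8.02
tool_pos: [0.6323, -0.0656, 0.2154]
tcp_rot: [3.135, 0.207, 0.0]
wrist_force: [0.6, -0.6, 1.5]
width: -0.001
grip_force: 0.5
```

Call:
{"method": "drive_tool", "body": {
  "increments": [
    {"delta_pos": [0,-8,0],"turn": 0,"jaw": -1},
    {"delta_pos": [0,-8,0],"turn": 0,"jaw": -1},
    {"delta_pos": [0,-7,0],"turn": 0,"jaw": -1},
    {"delta_pos": [0,-6,0],"turn": 0,"jaw": -1},
    {"delta_pos": [0,-4,0],"turn": 0,"jaw": -1},
    {"delta_pos": [0,-3,0],"turn": 0,"jaw": -1},
    {"delta_pos": [0,0,0],"turn": 0,"jaw": -1}
  ]
}}

```text
time: 8.6
tool_pos: [0.6275, -0.0302, 0.2152]
tcp_rot: [-3.134, -0.207, 0.001]
wrist_force: [-0.2, 0.7, 0.5]
width: -0.002
grip_force: 0.0
```

```bash
python3 - <<'E'
from b import *
go(33,5,42)
c=cam('top'); d=cam('scene')
a=cv2.resize(c['px'][125:265,250:390],None,fx=4,fy=4,interpolation=cv2.INTER_CUBIC)
b=cv2.resize(d['px'][150:270,250:350],None,fx=5,fy=5,interpolation=cv2.INTER_CUBIC)
h=np.hstack([a[:,:300],b[:560,:500]]); cv2.imwrite('pics/p6.png',h[:,:,::-1])
E
```

```text
t 8.6 tip block [ 32.4 -19.3  42.2] F [-0.2  0.7  0.5] w -0.0
delta tool mm [  0.6 -24.3   0.2] turn about tool z 0.0 tilt [-0.  0. -1.] x [ 0.991  0.132 -0.   ] y [ 0.132 -0.991 -0.   ]
```

View pics/p6.png

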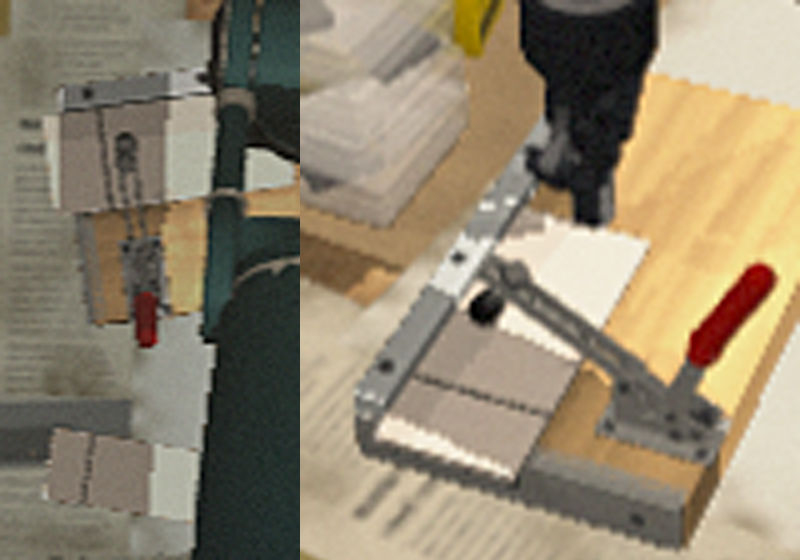

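The plate has slid along the fence and is still square, with its end overhanging. In the scene view the score runs (272,226)–(300,232) px, still short of the edge. I measure the gap between score and edge as dark-line versus block end.

```bash
cat > s.py <<'E'
from b import *
def score(c,y0,x0=0,x1=62,half=8,z=.046,n=40):
    g=cv2.cvtColor(c['px'],cv2.COLOR_RGB2GRAY).astype(np.float32); xs=np.linspace(x0,x1,n); ys=np.arange(-half,half+.01,.25)
    P=np.array([[*b2w(x,y0+s),z] for x in xs for s in ys]); uv=proj(c,P).astype(np.float32).reshape(n,-1,2)
    v=cv2.remap(g,uv[...,0],uv[...,1],cv2.INTER_CUBIC); v=v-np.median(v,axis=1,keepdims=True); w=np.clip(-v-0.4*(-v).max(1,keepdims=True),0,None)
    y=y0+(w*ys).sum(1)/w.sum(1); ok=abs(y-np.median(y))<3
    f=np.polyfit(xs[ok],y[ok],1); return np.polyval(f,33),np.degrees(np.arctan(f[0])),np.std(y[ok]-np.polyval(f,xs[ok])),ok.mean()
def allm(y0,near=True):
    for n in('top','scene'):
        c=cam(n); print(n,'score y,ang,sd,ok',np.round(score(c,y0),2))
        meas(c,'work edge near part',(-92,165),(-15,165),.04,half=3); meas(c,'near edge',(-7,30),(-7,85),.046); meas(c,'plate front',(-5,y0+45),(70,y0+45),.046,half=4); meas(c,'fence face top',(73,-90),(73,160),.054)
    return
if __name__=='__main__': allm(float(sys.argv[1]))
E
python3 s.py 143
```

```text
top score y,ang,sd,ok [ 1.3534e+02 -1.2000e-01  4.5000e-01  9.2000e-01]
work edge near part block x -53.5 y 162.5 ang 0.91 inl 0.95
near edge block x -6.1 y 57.5 ang -2.96 inl 0.85
plate front block x 32.4 y 176.5 ang -2.55 inl 0.7
fence face top block x 72.0 y 35.2 ang -3.38 inl 0.85
scene score y,ang,sd,ok [ 1.3523e+02 -1.0000e-02  1.0000e-01  1.0000e+00]
work edge near part block x -53.6 y 164.0 ang 0.13 inl 0.85
near edge block x -3.8 y 56.9 ang -14.03 inl 0.82
plate front block x 34.4 y 178.7 ang -1.07 inl 0.82
fence face top block x 71.9 y 42.4 ang 2.61 inl 0.57
```

```bash
python3 s.py 136 | grep -E "score|work"; python3 s.py 139 | grep -E "score"; python3 - <<'E'
from s import *
# profile across working end near part in each view (gray vs y) at z=.04
for n in('top','scene'):
    c=cam(n); g=cv2.cvtColor(c['px'],cv2.COLOR_RGB2GRAY).astype(np.float32); ys=np.arange(148,176,2); xs=np.linspace(-88,-20,40)
    v=[cv2.remap(g,*[a.astype(np.float32) for a in proj(c,[[*b2w(x,y),.04] for x in xs]).T],cv2.INTER_LINEAR).mean() for y in ys]
    print(n,[(int(y),int(q)) for y,q in zip(ys,v)])
E
```

```text
top score y,ang,sd,ok [131.9   -0.16   0.41   1.  ]
work edge near part block x -53.5 y 162.5 ang 0.55 inl 0.88
scene score y,ang,sd,ok [132.42  -0.26   0.36   1.  ]
work edge near part block x -53.6 y 164.1 ang 0.2 inl 0.88
top score y,ang,sd,ok [ 1.324e+02 -1.000e-01  2.100e-01  1.000e+00]
scene score y,ang,sd,ok [ 1.3271e+02 -1.0000e-01  2.4000e-01  1.0000e+00]
top [(148, 104), (150, 103), (152, 102), (154, 100), (156, 95), (158, 91), (160, 91), (162, 100), (164, 111), (166, 118), (168, 121), (170, 120), (172, 119), (174, 119)]
scene [(148, 144), (150, 141), (152, 139), (154, 137), (156, 133), (158, 129), (160, 128), (162, 123), (164, 110), (166, 95), (168, 91), (170, 92), (172, 91), (174, 89)]
```

Call:
{"method": "drive_tool", "body": {
  "increments": [
    {"delta_pos": [0,-4,0],"turn": 0,"jaw": -1},
    {"delta_pos": [0,-5,0],"turn": 0,"jaw": -1},
    {"delta_pos": [0,-5,0],"turn": 0,"jaw": -1},
    {"delta_pos": [0,-5,0],"turn": 0,"jaw": -1},
    {"delta_pos": [0,-4,0],"turn": 0,"jaw": -1},
    {"delta_pos": [0,-3,0],"turn": 0,"jaw": -1},
    {"delta_pos": [0,-2,0],"turn": 0,"jaw": -1},
    {"delta_pos": [0,0,0],"turn": 0,"jaw": -1}
  ]
}}

```text
time: 9.77
tool_pos: [0.6239, -0.0025, 0.2153]
tcp_rot: [-3.135, -0.208, 0.0]
wrist_force: [-0.6, 0.2, -0.2]
width: -0.004
grip_force: 0.0
```

```bash
python3 g.py 33 12 42;  python3 s.py 161 | grep -E "score|work"; python3 s.py 163 | grep -E "score|work"
```

```text
t 9.77 tip block [32.4  8.6 42.3] F [-0.6  0.2 -0.2] w -0.0
delta tool mm [ 0.6 -3.4  0.3] turn about tool z 0.001 tilt [-0.  0. -1.] x [ 0.991  0.132 -0.   ] y [ 0.132 -0.991 -0.   ]
top score y,ang,sd,ok [1.5968e+02 4.0000e-02 3.3000e-01 1.0000e+00]
work edge near part block x -53.5 y 162.5 ang 0.37 inl 0.88
scene score y,ang,sd,ok [160.29  -0.22   0.38   1.  ]
work edge near part block x -53.6 y 164.1 ang 0.48 inl 0.85
top score y,ang,sd,ok [1.5971e+02 7.0000e-02 3.3000e-01 1.0000e+00]
work edge near part block x -53.5 y 162.2 ang 0.27 inl 0.82
scene score y,ang,sd,ok [160.31  -0.26   0.39   1.  ]
work edge near part block x -53.6 y 164.1 ang 0.01 inl 0.88
```

Call:
{"method": "drive_tool", "body": {
  "increments": [
    {"delta_pos": [0,-1.5,0],"turn": 0,"jaw": -1},
    {"delta_pos": [0,-1.5,0],"turn": 0,"jaw": -1},
    {"delta_pos": [0,0,0],"turn": 0,"jaw": -1},
    {"delta_pos": [0,0,0],"turn": 0,"jaw": -1}
  ]
}}

```text
time: 10.3
tool_pos: [0.6236, -0.0001, 0.2153]
tcp_rot: [-3.135, -0.207, 0.0]
wrist_force: [-0.1, 0.3, 0.8]
width: -0.001
grip_force: 0.0
```

```bash
python3 g.py 33 12 42; python3 - <<'E'
from s import *
from collections import defaultdict
acc=defaultdict(list)
for k in range(4):
  for n in('top','scene'):
    c=cam(n); g=cv2.cvtColor(c['px'],cv2.COLOR_RGB2GRAY).astype(np.float32)
    prof=lambda x0,x1,ys,z:[cv2.remap(g,*[a.astype(np.float32) for a in proj(c,[[*b2w(x,y),z] for x in np.linspace(x0,x1,60)]).T],cv2.INTER_LINEAR).mean() for y in ys]
    acc[n,'sc'].append(score(c,164)[0]); ys=np.arange(154,176); acc[n,'edge'].append(prof(-88,-20,ys,.04)); yf=np.arange(198,222); acc[n,'front'].append(prof(5,60,yf,.046))
for k,v in acc.items(): print(k,np.round(np.mean(v,0),1 if k[1]=='sc' else 0))
E
```

```text
t 10.3 tip block [32.5 11.  42.3] F [-0.1  0.3  0.8] w -0.0
delta tool mm [ 0.5 -1.   0.3] turn about tool z -0.0 tilt [-0.  0. -1.] x [ 0.991  0.131 -0.   ] y [ 0.131 -0.991 -0.   ]
('top', 'sc') 161.8
('top', 'edge') [100.  98.  95.  93.  91.  90.  91.  93.  99. 105. 110. 115. 118. 120.
 121. 120. 120. 119. 119. 119. 119. 119.]
('top', 'front') [176. 177. 177. 178. 179. 179. 176. 169. 159. 151. 144. 138. 135. 134.
 135. 136. 136. 136. 136. 136. 136. 135. 135. 134.]
('scene', 'sc') 162.5
('scene', 'edge') [137. 135. 133. 131. 129. 128. 127. 126. 123. 118. 110. 102.  96.  92.
  92.  92.  92.  92.  91.  90.  89.  88.]
('scene', 'front') [233. 233. 233. 234. 235. 235. 234. 230. 223. 207. 184. 161. 148. 147.
 155. 165. 171. 172. 172. 173. 173. 173. 173. 173.]
```

The remaining gap is 1.2–1.5 mm, and score-to-front checks out at 45 mm, so I nudge 1.3 mm and then retreat.

Call:
{"method": "drive_tool", "body": {
  "increments": [
    {"delta_pos": [0,-1,0],"turn": 0,"jaw": -1},
    {"delta_pos": [0,-0.4,0],"turn": 0,"jaw": -1},
    {"delta_pos": [0,0,0],"turn": 0,"jaw": -1},
    {"delta_pos": [0,0,0],"turn": 0,"jaw": -1}
  ]
}}

```text
time: 11.03
tool_pos: [0.6234, 0.0013, 0.2153]
tcp_rot: [-3.135, -0.207, 0.0]
wrist_force: [0.1, 0.1, 0.1]
width: -0.003
grip_force: 0.1
```

```bash
cat > e.py <<'E'
from s import *
from collections import defaultdict
def mid(y,p): # steepest half-height crossing
    p=np.array(p); i=np.argmax(abs(np.gradient(p))); a,b=np.mean(p[max(0,i-5):i-2]),np.mean(p[i+3:i+6]); h=(a+b)/2
    j=[k for k in range(len(p)-1) if (p[k]-h)*(p[k+1]-h)<=0]; k=min(j,key=lambda k:abs(k-i)); return y[k]+(p[k]-h)/(p[k]-p[k+1])
def run(y0):
  acc=defaultdict(list)
  for k in range(4):
    for n in('top','scene'):
      c=cam(n); g=cv2.cvtColor(c['px'],cv2.COLOR_RGB2GRAY).astype(np.float32)
      prof=lambda x0,x1,ys,z:[cv2.remap(g,*[a.astype(np.float32) for a in proj(c,[[*b2w(x,y),z] for x in np.linspace(x0,x1,60)]).T],cv2.INTER_LINEAR).mean() for y in ys]
      s=score(c,y0); acc[n,'score,ang'].append(s[:2]); ys=np.arange(154,176); acc[n,'edge'].append(mid(ys,prof(-88,-20,ys,.04)))
  for k,v in acc.items(): print(k,np.mean(v,0).round(2))
run(float(sys.argv[1]))
E
python3 g.py 33 12 42; python3 e.py 165
```

```text
t 11.03 tip block [32.5 12.4 42.3] F [0.1 0.1 0.1] w -0.0
delta tool mm [0.5 0.4 0.3] turn about tool z 0.0 tilt [-0.  0. -1.] x [ 0.991  0.131 -0.   ] y [ 0.131 -0.991 -0.   ]
('top', 'score,ang') [1.6325e+02 1.6000e-01]
('top', 'edge') 162.98
('scene', 'score,ang') [163.83  -0.17]
('scene', 'edge') 164.09
```

Score and edge now coincide within ~0.3 mm in both views, and the angle is about 0. I back off, rise, and check fence contact.

Call:
{"method": "drive_tool", "body": {
  "increments": [
    {"delta_pos": [0,6,0],"turn": 0,"jaw": -1},
    {"delta_pos": [0,12,-10],"turn": 0,"jaw": -1},
    {"delta_pos": [0,10,-40],"turn": 0,"jaw": -1},
    {"delta_pos": [0,0,-40],"turn": 0,"jaw": -1},
    {"delta_pos": [-35,0,-20],"turn": 0,"jaw": -1},
    {"delta_pos": [-40,0,0],"turn": 0,"jaw": -1},
    {"delta_pos": [-30,0,0],"turn": 0,"jaw": -1},
    {"delta_pos": [0,0,0],"turn": 0,"jaw": -1}
  ]
}}

```text
time: 12.1
tool_pos: [0.5179, -0.0414, 0.3252]
tcp_rot: [-3.135, -0.205, 0.007]
wrist_force: [-0.5, 0.4, -0.7]
width: -0.0
grip_force: 0.0
```

```bash
python3 g.py -64 115 190; python3 e.py 165; python3 - <<'E'
from s import *
d=cam('scene'); c=cam('top')
meas(d,'near edge s',(-7,25),(-7,85),.046,half=2.5); meas(d,'near edge front',(-7,168),(-7,205),.046,half=2.5)
meas(c,'near edge t',(-7,25),(-7,85),.046,half=2.5); meas(c,'near edge front t',(-7,168),(-7,205),.046,half=2.5)
a=cv2.resize(c['px'][125:265,250:390],None,fx=4,fy=4,interpolation=cv2.INTER_CUBIC)
b=cv2.resize(d['px'][150:270,250:350],None,fx=5,fy=5,interpolation=cv2.INTER_CUBIC)
h=np.hstack([a[:,:300],b[:560,:500]]); cv2.imwrite('pics/p7.png',h[:,:,::-1])
E
```

```text
t 12.1 tip block [-78.5 -16.1 152.2] F [-0.5  0.4 -0.7] w -0.0
delta tool mm [  14.2 -131.1  -37.8] turn about tool z -0.001 tilt [-0.005 -0.    -1.   ] x [ 0.991  0.13  -0.005] y [ 0.13  -0.991 -0.   ]
('top', 'score,ang') [ 1.6319e+02 -3.0000e-02]
('top', 'edge') 162.98
('scene', 'score,ang') [163.82  -0.26]
('scene', 'edge') 164.11
near edge s block x -7.1 y 55.5 ang -10.1 inl 0.62
near edge front block x -6.8 y 186.6 ang 1.61 inl 0.92
near edge t block x -4.6 y 55.0 ang -8.27 inl 0.88
near edge front t block x -5.4 y 186.5 ang 4.35 inl 0.78
```

View pics/p7.png

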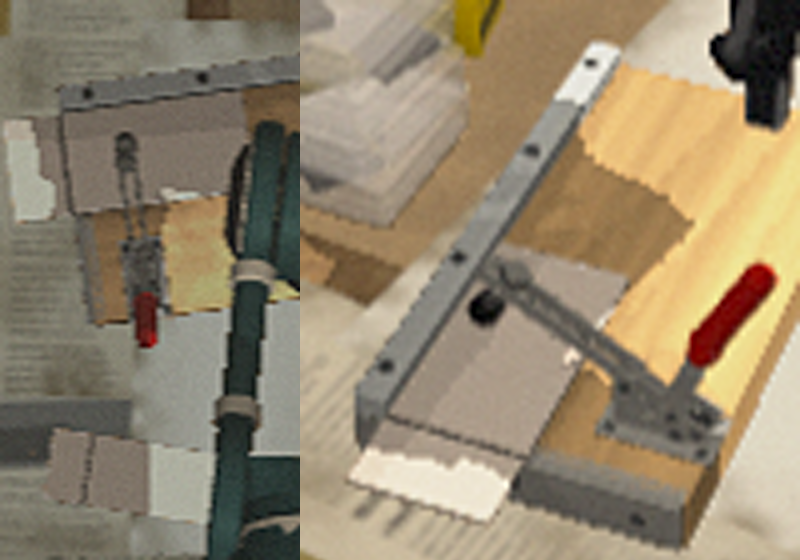

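The picture shows the score lying right on the steel edge, (274,232)–(294,239) px in the scene view. The plate is tight to the fence, and the red handle stands open from (328,222) to (344,205). Next I check the handle's predicted place against the red pixels.

Call:
{"method": "drive_tool", "body": {
  "increments": [
    {"delta_pos": [0,0,-38],"turn": 0,"jaw": -1},
    {"delta_pos": [7,-38,0],"turn": 0,"jaw": -1},
    {"delta_pos": [7,-38,0],"turn": 0,"jaw": -1},
    {"delta_pos": [0,-30,0],"turn": 0,"jaw": -1},
    {"delta_pos": [0,-24,0],"turn": 0,"jaw": -1},
    {"delta_pos": [0,0,0],"turn": 0,"jaw": -1},
    {"delta_pos": [0,0,0],"turn": 0,"jaw": -1}
  ]
}}

```text
time: 13.18
tool_pos: [0.5199, 0.0917, 0.3631]
tcp_rot: [3.134, 0.212, -0.001]
wrist_force: [0.2, -0.8, 0.1]
width: 0.001
grip_force: 0.0
```

```bash
cat > r.py <<'E'
from g import *
def red():
    for n in('scene','top'):
        c=cam(n); h=cv2.cvtColor(c['px'],cv2.COLOR_RGB2HSV); m=(((h[...,0]<8)|(h[...,0]>172))&(h[...,1]>140)&(h[...,2]>60)).astype(np.uint8)
        g=proj(c,[[*b2w(-98,114),.132]])[0].astype(int); w=np.zeros_like(m); w[g[1]-40:g[1]+40,g[0]-40:g[0]+40]=1; v,u=np.nonzero(m*w)
        if len(u)<5: print(n,'no red'); continue
        print(n,'red n',len(u),'u',u.min(),u.max(),'v',v.min(),v.max(),'mean',u.mean().round(1),v.mean().round(1))
        for k,a in(('open',[(-81,96),(-98.6,132),(-116,168)]),('locked',[(-112,85.5),(-152,85.5),(-192,85.5)])): print('  pred',k,proj(c,[[*b2w(x,114),z/1e3] for x,z in a]).round(1).tolist())
if __name__=='__main__': red()
E
python3 g.py -64 114 137; python3 r.py
```

```text
t 13.18 tip block [-58.4 115.5 190.1] F [ 0.2 -0.8  0.1] w 0.0
delta tool mm [-5.6  1.5 53.1] turn about tool z 0.003 tilt [-0. -0. -1.] x [ 0.991  0.135 -0.   ] y [ 0.135 -0.991  0.   ]
scene red n 134 u 328 344 v 203 222 mean 335.6 212.4
  pred open [[328.6, 222.2], [335.5, 214.0], [342.6, 205.3]]
  pred locked [[340.0, 228.3], [355.0, 232.6], [370.3, 236.9]]
top red n 50 u 284 288 v 200 211 mean 286.2 205.3
  pred open [[285.7, 199.2], [286.0, 204.5], [286.3, 210.1]]
  pred locked [[287.2, 209.5], [289.0, 222.6], [290.8, 235.7]]
```

Predictions match the red pixels, so the frame is right. Descend beside the grip on its fence side.

Call:
{"method": "drive_tool", "body": {
  "increments": [
    {"delta_pos": [-4,1,20],"turn": 0,"jaw": -1},
    {"delta_pos": [0,0,25],"turn": 0,"jaw": -1},
    {"delta_pos": [0,0,8],"turn": 0,"jaw": -1},
    {"delta_pos": [0,0,0],"turn": 0,"jaw": -1},
    {"delta_pos": [0,0,0],"turn": 0,"jaw": -1}
  ]
}}

```text
time: 13.7
tool_pos: [0.5161, 0.0881, 0.31]
tcp_rot: [3.135, 0.205, -0.002]
wrist_force: [-0.2, -0.1, -0.1]
width: -0.006
grip_force: 0.0
```

```bash
python3 g.py -84 114 136
```

```text
t 13.7 tip block [-62.8 112.6 137. ] F [-0.2 -0.1 -0.1] w -0.01
delta tool mm [-21.2  -1.4   1.1] turn about tool z -0.001 tilt [-0.001 -0.    -1.   ] x [ 0.991  0.13  -0.001] y [ 0.13  -0.991  0.   ]
```

Call:
{"method": "drive_tool", "body": {
  "increments": [
    {"delta_pos": [-7,-1.4,0],"turn": 0,"jaw": -1},
    {"delta_pos": [-7,0,1],"turn": 0,"jaw": -1},
    {"delta_pos": [-7,0,0],"turn": 0,"jaw": -1},
    {"delta_pos": [-5,0,0.5],"turn": 0,"jaw": -1},
    {"delta_pos": [-5,0,0.5],"turn": 0,"jaw": -1},
    {"delta_pos": [-5,0,1],"turn": 0,"jaw": -1},
    {"delta_pos": [0,0,0],"turn": 0,"jaw": -1}
  ]
}}

```text
time: 14.28
tool_pos: [0.4792, 0.0855, 0.3076]
tcp_rot: [3.135, 0.207, -0.0]
wrist_force: [0.4, 0.2, 1.5]
width: -0.001
grip_force: 0.6
```

```bash
python3 g.py -117 114 127; python3 r.py|grep red
```

```text
t 14.28 tip block [-99.4 114.8 134.6] F [0.4 0.2 1.5] w -0.0
delta tool mm [-17.6   0.8   7.6] turn about tool z 0.0 tilt [-0. -0. -1.] x [ 0.991  0.132 -0.   ] y [ 0.132 -0.991  0.   ]
scene red n 148 u 332 354 v 208 224 mean 343.1 215.8
  pred open [[328.6, 222.2], [335.5, 214.0], [342.6, 205.3]]
  pred locked [[340.0, 228.3], [355.0, 232.6], [370.3, 236.9]]
top red n 15 u 286 290 v 217 220 mean 288.1 218.5
  pred open [[285.7, 199.2], [286.0, 204.5], [286.3, 210.1]]
  pred locked [[287.2, 209.5], [289.0, 222.6], [290.8, 235.7]]
```

The handle is moving down. I follow the arc.

Call:
{"method": "drive_tool", "body": {
  "increments": [
    {"delta_pos": [-5,0,1.5],"turn": 0,"jaw": -1},
    {"delta_pos": [-5,0,2],"turn": 0,"jaw": -1},
    {"delta_pos": [-4.5,0,2.5],"turn": 0,"jaw": -1},
    {"delta_pos": [-4.5,0,3],"turn": 0,"jaw": -1},
    {"delta_pos": [-4,0,3],"turn": 0,"jaw": -1},
    {"delta_pos": [-4,0,3.5],"turn": 0,"jaw": -1},
    {"delta_pos": [-4,0,4],"turn": 0,"jaw": -1},
    {"delta_pos": [0,0,0],"turn": 0,"jaw": -1}
  ]
}}

```text
time: 15.05
tool_pos: [0.4484, 0.0813, 0.2866]
tcp_rot: [3.135, 0.207, -0.002]
wrist_force: [1.5, 0.9, 0.8]
width: -0.002
grip_force: 0.5
```

```bash
python3 g.py -141 114 101; python3 r.py|grep red
```

```text
t 15.05 tip block [-130.7  114.7  113.6] F [1.5 0.9 0.8] w -0.0
delta tool mm [-10.2   0.7  12.6] turn about tool z 0.0 tilt [-0.001 -0.    -1.   ] x [ 0.991  0.131 -0.001] y [ 0.131 -0.991 -0.   ]
scene red n 162 u 338 369 v 223 229 mean 353.9 226.3
  pred open [[328.6, 222.2], [335.5, 214.0], [342.6, 205.3]]
  pred locked [[340.0, 228.3], [355.0, 232.6], [370.3, 236.9]]
top red n 13 u 288 292 v 231 233 mean 290.0 231.8
  pred open [[285.7, 199.2], [286.0, 204.5], [286.3, 210.1]]
  pred locked [[287.2, 209.5], [289.0, 222.6], [290.8, 235.7]]
```

Call:
{"method": "drive_tool", "body": {
  "increments": [
    {"delta_pos": [-3,0,3.5],"turn": 0,"jaw": -1},
    {"delta_pos": [-3,0,4],"turn": 0,"jaw": -1},
    {"delta_pos": [-3,0,4],"turn": 0,"jaw": -1},
    {"delta_pos": [-1,0,4],"turn": 0,"jaw": -1},
    {"delta_pos": [0,0,3],"turn": 0,"jaw": -1},
    {"delta_pos": [0,0,1],"turn": 0,"jaw": -1},
    {"delta_pos": [0,0,0],"turn": 0,"jaw": -1}
  ]
}}

```text
time: 15.73
tool_pos: [0.4388, 0.0801, 0.2673]
tcp_rot: [3.135, 0.207, -0.004]
wrist_force: [-1.2, -0.2, 0.1]
width: 0.003
grip_force: 0.0
```

```bash
python3 g.py -144 114 91; python3 r.py|grep red
```

```text
t 15.73 tip block [-140.6  114.7   94.3] F [-1.2 -0.2  0.1] w 0.0
delta tool mm [-3.4  0.7  3.3] turn about tool z 0.0 tilt [-0.002 -0.    -1.   ] x [ 0.991  0.131 -0.002] y [ 0.131 -0.991  0.   ]
scene red n 164 u 340 370 v 227 239 mean 355.2 233.2
  pred open [[328.6, 222.2], [335.5, 214.0], [342.6, 205.3]]
  pred locked [[340.0, 228.3], [355.0, 232.6], [370.3, 236.9]]
top no red
```

The handle looks level, and the force is gone, so it has passed over centre. I press on to feel the stop.

Call:
{"method": "drive_tool", "body": {
  "increments": [
    {"delta_pos": [0,0,1.5],"turn": 0,"jaw": -1},
    {"delta_pos": [0,0,1.5],"turn": 0,"jaw": -1},
    {"delta_pos": [0,0,0],"turn": 0,"jaw": -1}
  ]
}}

```text
time: 16.08
tool_pos: [0.4397, 0.0802, 0.2659]
tcp_rot: [3.135, 0.207, 0.001]
wrist_force: [-2.3, -0.9, 5.4]
width: -0.001
grip_force: 2.2
```

Call:
{"method": "drive_tool", "body": {
  "increments": [
    {"delta_pos": [0,0,1.5],"turn": 0,"jaw": -1},
    {"delta_pos": [0,0,1],"turn": 0,"jaw": -1},
    {"delta_pos": [0,0,0],"turn": 0,"jaw": -1}
  ]
}}

```text
time: 16.33
tool_pos: [0.4398, 0.0802, 0.2647]
tcp_rot: [3.135, 0.207, -0.0]
wrist_force: [-6.6, -1.2, 15.7]
width: 0.001
grip_force: 7.6
```

The hard stop is felt at 16 N, above the 10 N locking force. I lift away and inspect.

Call:
{"method": "drive_tool", "body": {
  "increments": [
    {"delta_pos": [0,0,-10],"turn": 0,"jaw": -1},
    {"delta_pos": [0,0,-35],"turn": 0,"jaw": -1},
    {"delta_pos": [0,0,-40],"turn": 0,"jaw": -1},
    {"delta_pos": [0,30,-28],"turn": 0,"jaw": -1},
    {"delta_pos": [0,40,0],"turn": 0,"jaw": -1},
    {"delta_pos": [0,40,0],"turn": 0,"jaw": -1},
    {"delta_pos": [0,40,0],"turn": 0,"jaw": -1},
    {"delta_pos": [0,40,0],"turn": 0,"jaw": -1}
  ]
}}

```text
time: 17.0
tool_pos: [0.4643, -0.1099, 0.3766]
tcp_rot: [3.134, 0.208, 0.003]
wrist_force: [1.5, 0.4, -0.6]
width: 0.002
grip_force: 0.0
```

Call:
{"method": "drive_tool", "body": {
  "increments": [
    {"delta_pos": [0,40,0],"turn": 0,"jaw": -1},
    {"delta_pos": [0,40,0],"turn": 0,"jaw": -1},
    {"delta_pos": [0,0,0],"turn": 0,"jaw": -1},
    {"delta_pos": [0,0,0],"turn": 0,"jaw": -1}
  ]
}}

```text
time: 17.33
tool_pos: [0.4749, -0.1895, 0.3758]
tcp_rot: [-3.135, -0.2, 0.0]
wrist_force: [1.3, 0.8, -0.5]
width: 0.002
grip_force: 0.0
```

```bash
python3 g.py -141 114 91; python3 r.py; python3 e.py 165; python3 - <<'E'
from s import *
d=cam('scene'); c=cam('top')
a=cv2.resize(c['px'][125:265,250:390],None,fx=4,fy=4,interpolation=cv2.INTER_CUBIC)
b=cv2.resize(d['px'][150:270,250:380],None,fx=4,fy=4,interpolation=cv2.INTER_CUBIC)
h=np.hstack([a[:480,:280],b[:480,:520]]); cv2.imwrite('pics/p8.png',h[:,:,::-1])
E
```

```text
t 17.33 tip block [-139.8 -157.2  202.8] F [ 1.3  0.8 -0.5] w 0.0
delta tool mm [  -2.3 -271.2  111.8] turn about tool z -0.004 tilt [-0.  0. -1.] x [ 0.992  0.127 -0.   ] y [ 0.127 -0.992 -0.   ]
scene red n 185 u 340 370 v 227 239 mean 354.8 232.9
  pred open [[328.6, 222.2], [335.5, 214.0], [342.6, 205.3]]
  pred locked [[340.0, 228.3], [355.0, 232.6], [370.3, 236.9]]
top red n 119 u 286 292 v 209 235 mean 289.1 222.2
  pred open [[285.7, 199.2], [286.0, 204.5], [286.3, 210.1]]
  pred locked [[287.2, 209.5], [289.0, 222.6], [290.8, 235.7]]
('top', 'score,ang') [ 1.6325e+02 -8.0000e-02]
('top', 'edge') 162.96
('scene', 'score,ang') [163.86  -0.25]
('scene', 'edge') 164.12
```

View pics/p8.png

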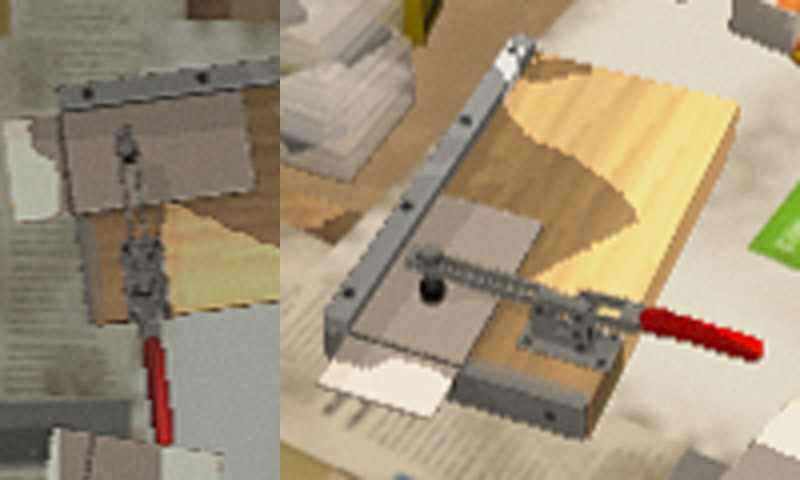

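The handle is level at its locked position (red from (340,229) to (370,237) px), the foot is on the plate, and the score is on the edge within 0.3 mm. The hand is clear, so I hand the job in.

```bash
python3 -c "
from workcell import bot
print(bot.finish_job())"
```

```text
the job is handed in; nothing more can be done
None
```

The plate is square against the fence, its score line is on the steel edge to within about 0.3 mm in both camera views, the clamp is locked on it, the hand is clear, and the job was handed in at about 18 s.

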